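# Lock the weld positioner's shaft with its pin

### The arm

A 6-joint arm with a two-finger parallel gripper is mounted at the origin on the work surface. World frame = base frame: x ahead of the robot, y to its left, z up, the work surface at z = 0. Lengths are in m, angles in degrees, forces in N, time in s.
With the tool pointing down it reaches from about 0.3 to 0.75 m from the base axis. Payload 8.5 kg.
Tool frame: the origin (TCP) lies on the centre line of the jaws, within the pads' length; the fingertips stand 19 mm ahead of it and the grasp point (between the pads) is the TCP; z points along the fingers, y is the line along which they close (so a half turn about z gives the same grasp; the last joint's range is limited). The gripper opens to 85 mm and grips with 20 to 120 N. Pads are 22 mm wide; open, the fingers measure 114 mm over their backs; the gripper's body (76 mm by 85 mm) begins 54 mm behind the grasp point. The pads swing forward as they close: fully open they stand 13 mm farther back than shut.
Start: joints at [63.581, 21.807, 74.336, -0, 83.858, -12.336], TCP at [0.134, 0.533, 0.25] pointing down, gripper open.
Joint ranges: [-178.18, 178.18], [-50.72, 133.34], [12.68, 142.11], [-81.47, 261.47], [9.98, 163.14], [-165.26, 165.26]. Speed limits (degrees/s): [136.94, 136.94, 180, 180, 180, 180].

### API

Orientations are given as a 3x3 rotation matrix whose columns are the frame's x, y, z axes.
In Python, from rig import * gives the robot as it stands. The module is installed in compiled form; this text tells all that it offers.
- The arm moves only by the tool servo_tool, never from a script. Its argument "series" is one flat list of numbers, 7 for each row, row after row: the opening, from 0 (shut) to 1 (fully open), then the shift along the tool's x, y, z in cm, then the turn, a rotation vector about the tool's x, y, z in degrees. In form: [jaw, x, y, z, rx, ry, rz, jaw, x, y, z, rx, ry, rz, ...]. A call has 1 to 10 rows; each row shifts and turns the commanded pose from where the row before left it, along the tool's axes as they then stand; what a row does not reach is not made up. A row lasts 1/8 s, in which the tool goes at most 62.5 mm and 10.7 degrees, less where a joint would pass 70% of its speed; a pose out of reach is approached as far as the arm can. A call with a gripper value outside its range is refused whole. The fingers move at their own pace and stop on an object; "grip_force" is the grip in N (left out, the last holds). Time passes only in rows, so rows that do not move let the fingers close. It gives the time, the measured TCP pose, the force, the opening and the grip force at its end, in the units of the state.
- observe(): the state, without advancing time (a new reading comes with each control period).
- capture(name): name is "side" or "top"; returns a dict with "pixels" (384x512x3 uint8, red, green, blue), "camera_matrix" (3x3 intrinsics, pixels), "rvec" (rotation vector, rad) and "tvec" (3), from world to camera coordinates, as OpenCV has them. Camera axes: x right, y down, z forward; pixel columns grow to the right and rows downward; lengths in m; the calibration is good to about 2 mm. A picture is of the moment at which its call begins. There is no depth.
- hand_in(): hands the job in; it is judged then, once.
Trained networks look in a picture, given as the dict that the camera call returned (one of the last four; its "shot" number tells which), for a name from the list of things; names that differ only in an ending like _2 or _b are one class to them, and where a whole thing is asked for, a point or a joint stands for the part that bears it (a point fixed in the world has none). Each returns a list of dicts, best first, with "conf" (0 to 1); they miss things now and then, are a little off and sometimes report something else, mostly with a low value. They report only what shows in the picture. A call takes as long as a camera call. They do not tell look-alikes from the thing itself.
- regions_of(picture, query): "pixels" (384x512 bool, what is visible of it) and "uv" ([column, row] in pixels, amid what is visible of it).
The state is a dict: "clock": time; "joint_pos": joint angles; "qd": joint speeds; "joint_efforts": joint torques, N m; "position": TCP position; "ee_rot": TCP orientation; "ft_force": force on the tool from outside, world axes, zero at the start; "wrist_torque": the same for the moment, N m; "grip_width": finger opening in m; "finger_force": force on a finger pad.
Only numpy, scipy, OpenCV 4.12 (cv2) and the standard library are available. Lean on these libraries where they do the work, as an engineer would, in place of code of your own. Each camera call takes 0.05 s, during which the arm holds its last target. There are 200 camera calls.

### The job

Turn the weld positioner's lever until you feel its lock pin drop into the hidden cross-hole of the shaft, then press the pin down through the shaft until its head sits fully home on the cap. Leave the other things on the bench where they are.

Things in the scene. Friction and masses are not known exactly. Their poses are not given: they have to be found in the camera images.
- positioner: Hand-turned weld positioner fixed to the bench: dark steel housing 88 x 98 mm under a 30 mm grey cap block, foot 130 x 140 x 12 mm. Origin: underside centre, on the bench, straight below the pin's hole; z up. Its x runs along the turning shaft: lever on the -x side (towards the robot), steel faceplate of 112 mm diameter with jaws on the +x side (x 62 to 92 mm).
- lever (a joint): Angle of the lever about the positioner's x, rad: 0 upright, negative leaning to the positioner's +y side, positive to -y; end stops at -1.15 and 1.15. It starts leaning 0.5 to 0.8 to the +y side and stays where it is left. Turning it takes 1 to 5 N at the handle; with the pin dropped it is blocked both ways, with about 0.1 rad of play each way. 8 to 10 N is plenty to feel that.
- lever_handle (a point): Middle of the lever's round black crank handle, 50 mm long, 20 mm diameter, parallel to the shaft and 85 mm from it, sticking out towards the robot from the top of the lever (a metal bar 22 x 10 mm); this point lies at x = -97 mm in the positioner's frame. Push it sideways with closed fingers and follow its arc up and over: a level push on a low handle rubs and jams.
- shaft_centre (a point): Point on the shaft's axis straight below the pin, 75 mm above the bench, inside the housing. The shaft's 44 mm thick hub has a cross-hole right through, 18 mm wide (wider lower down), out of sight. Where the hole lies on the shaft differs every time: it comes under the pin with the lever somewhere between -0.2 and 0.9 rad. Swung past too fast, the pin may miss it: turn at about 0.5 rad/s and bring it back if missed.
- pin_seat (a point): Mouth of the pin's guide hole: centre of the hole in the top face of the cap block, 129 mm above the bench. z up. The hole is 17 mm wide and 30 mm long, straight down.
- lock_pin: Steel lock pin, 0.19 kg: shank 16 mm diameter, 78 mm long, bevelled tip; knurled round head 34 mm diameter, 12 mm thick. Origin: centre of the tip (lower end); z towards the head. At the start it stands in the guide hole, tip on the hub, 97 mm above the bench. Over the cross-hole it drops about 13 mm by its own weight, onto a sprung detent.
- pin_top (a point): Centre of the top face of the lock pin's head: 187 mm above the bench at the start, 141 mm when fully home with the head's underside on the cap. Press here: 6 to 16 N down takes the dropped pin past its detent, then it slides with light drag and stays where it is put.
- spare_pin: Bystander: an identical pin, stood upside down on its head on the bench beside the positioner, 90 mm tall. Origin: centre of its underside.
- angle_iron: Bystander: a steel angle offcut, 120 x 40 x 40 mm. Origin: centre of its underside.
- tube_offcut: Bystander: a square steel tube offcut, 90 x 40 x 40 mm, lying. Origin: centre of its underside.
- wrench: Bystander: an open-ended wrench lying flat. Origin: under its middle.
- hammer: Bystander: a hammer lying down. Origin: under its middle.
- wire_brush: Bystander: a brush lying down. Origin: under its middle.
- grind_disc: Bystander: a dark grinding disc, 115 mm across, 6 mm thick, lying flat. Origin: centre of its underside.
- spray_can: Bystander: a grey can, 64 mm across, 170 mm tall, standing. Origin: centre of its underside.
There are look-alikes about, which are no part of the job. Leave any turquoise or yellow look-alike of the lock_pin alone.

How it is judged:
By the outcome, as a careful person would: the job done as asked, in the order asked, and still so for the second after the job is handed in, with the robot touching nothing.
It also fails if it takes over 48 s, if anything falls off the work surface, if the arm or the gripper's body presses on something with over 40 N, if the wrist force passes 120 N, or if a joint passes its speed limit or range.

## Working session

There is one attempt and no reset: what is moved stays moved. The work goes in short steps, Python scripts to look and compute and a tool call to move; the robot and the scene stay as the last step left them, time stands still between calls to the robot, and variables do not carry over. Pictures are saved under pics/ and viewed, at most 10 in all, crops included, and the job is handed in when it is done.

Besides the shell and the picture viewer there is one more tool, called after ">>>" as name(argument=value, ...), one argument or row to a line, values as JSON. servo_tool: Moves the arm, as the interface text tells. Its arguments: {"type":"object","properties":{"series":{"type":"array","items":{"type":"number"}},"grip_force":{"type":"number"}},"required":["series"]}

```bash
mkdir -p pics; cat > h.py <<'E'
from rig import *
import numpy as np, cv2
def P(c):
    R=cv2.Rodrigues(np.array(c["rvec"],float))[0]; return np.array(c["camera_matrix"]),R,np.array(c["tvec"],float).ravel()
def ray(c,uv):
    K,R,t=P(c); d=R.T@np.linalg.inv(K)@np.array([uv[0],uv[1],1.]); return -R.T@t,d
def atz(c,uv,z):
    o,d=ray(c,uv); return o+d*(z-o[2])/d[2]
def proj(c,X):
    K,R,t=P(c); return cv2.projectPoints(np.array(X,float).reshape(-1,3),np.array(c["rvec"],float),np.array(c["tvec"],float),K,None)[0].reshape(-1,2)
def tri(c1,u1,c2,u2):
    o1,d1=ray(c1,u1);o2,d2=ray(c2,u2);A=np.c_[d1,-d2];s=np.linalg.lstsq(A,o2-o1,rcond=None)[0]
    p,q=o1+s[0]*d1,o2+s[1]*d2; return (p+q)/2,np.linalg.norm(p-q)
def save(c,n): cv2.imwrite("pics/"+n,c["pixels"][:,:,::-1])
E
python3 - <<'E'
from h import *
np.set_printoptions(precision=3,suppress=True)
a=capture("top");b=capture("side")
im=np.vstack([a["pixels"],b["pixels"]])
cv2.imwrite("pics/a.png",cv2.resize(np.hstack([a["pixels"],b["pixels"]]),(800,300))[:,:,::-1])
save(a,"top.png");save(b,"side.png")
for c,n in((a,"top"),(b,"side")):
    print(n,-P(c)[1].T@P(c)[2])
    for q in("positioner","lever","lever_handle","lock_pin","pin_top","spare_pin"):
        print(q,[(round(r["conf"],2),np.round(r["uv"]),int(r["pixels"].sum())) for r in regions_of(c,q)][:4])
print(observe())
E
```

```text
top [ 0.49  -0.008  1.363]
positioner [(0.73, array([231., 145.]), 273), (0.62, array([267., 188.]), 1826)]
lever [(0.88, array([270., 166.]), 505)]
lever_handle [(0.55, array([270., 168.]), 555), (0.18, array([269., 188.]), 1879)]
lock_pin [(0.67, array([276., 184.]), 99), (0.51, array([248., 220.]), 75), (0.4, array([315., 211.]), 73)]
pin_top [(0.5, array([308., 210.]), 83), (0.5, array([246., 224.]), 81)]
spare_pin [(0.53, array([310., 179.]), 67)]
side [0.04  0.522 1.093]
positioner [(0.57, array([252., 209.]), 2874)]
lever [(0.97, array([232., 203.]), 673)]
lever_handle [(0.97, array([232., 201.]), 655)]
lock_pin [(0.77, array([263., 250.]), 213), (0.68, array([307., 195.]), 178), (0.52, array([254., 180.]), 219)]
pin_top [(0.77, array([264., 250.]), 203), (0.59, array([250., 181.]), 189), (0.52, array([306., 194.]), 188)]
spare_pin [(0.69, array([278., 181.]), 97)]
{'clock': 0.7, 'joint_pos': array([ 63.581,  21.804,  74.336,  -0.001,  83.859, -12.336]), 'qd': array([ 0.057,  0.046, -0.116, -0.011,  0.035, -0.029]), 'joint_efforts': array([  0.   , -44.823, -23.143,  -0.   ,   0.001,  -0.   ]), 'position': array([0.134, 0.533, 0.25 ]), 'ee_rot': array([[-0.97 ,  0.243,  0.   ],
       [ 0.243,  0.97 ,  0.   ],
       [-0.   ,  0.   , -1.   ]]), 'ft_force': array([-0.164, -0.159,  0.586]), 'wrist_torque': array([-0.004,  0.054, -0.015]), 'finger_force': 0.0, 'grip_width': 0.08486121523834465}
```

```bash
python3 - <<'E'
import cv2
a=cv2.imread("pics/top.png");b=cv2.imread("pics/side.png")
cv2.imwrite("pics/tc.png",cv2.resize(a[100:250,170:370],(800,600),interpolation=cv2.INTER_CUBIC))
cv2.imwrite("pics/sc.png",cv2.resize(b[130:280,160:360],(800,600),interpolation=cv2.INTER_CUBIC))
E
```

```text
(no output)
```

View pics/tc.png

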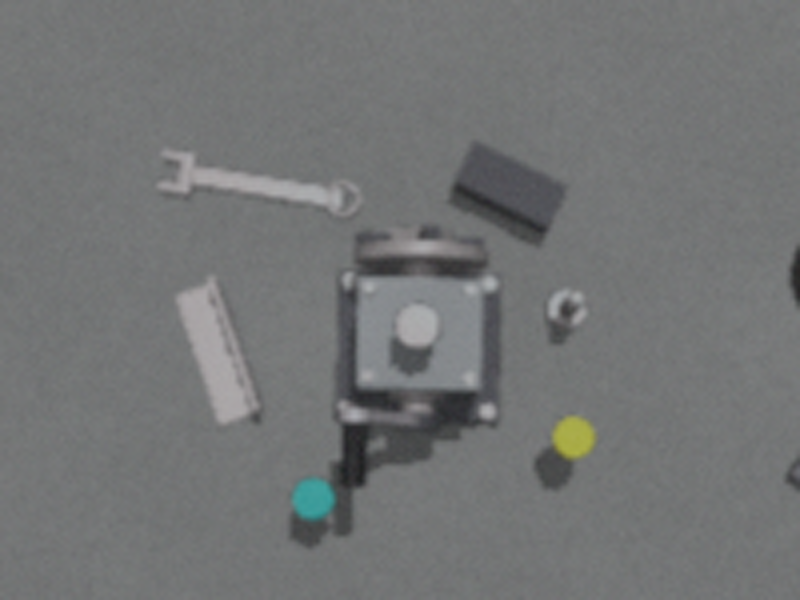

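View pics/sc.png

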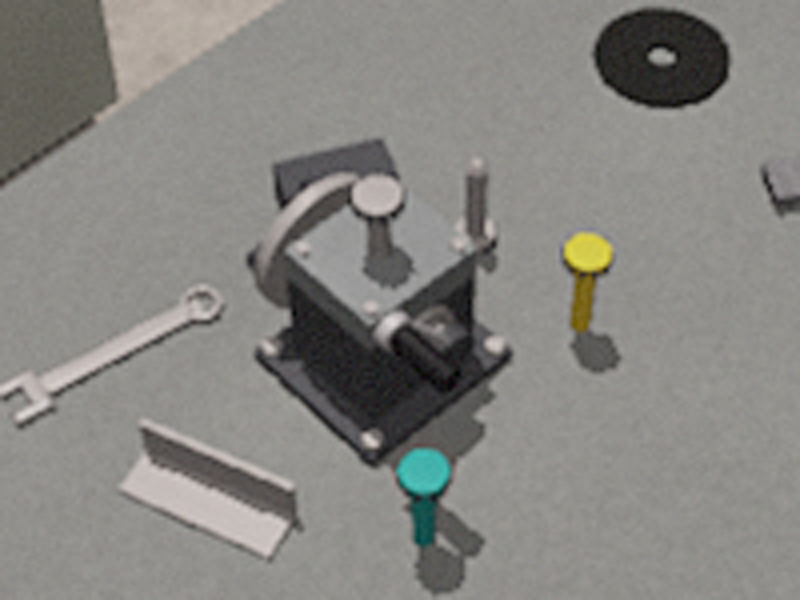

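View pics/a.png

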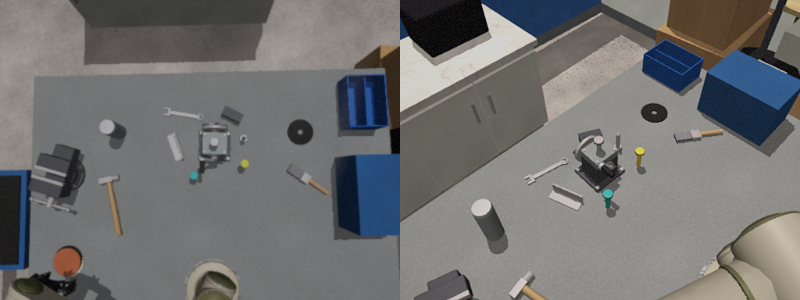

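The steel pin in the cap is at top (274,182), side (254,178). It is the only grey head standing in the cap block, so it fits the description. The look-alikes are turquoise at top (248,224) and yellow at top (313,209). The spare is upside down at top (312,177). The handle's free end is at top (258,220), close to the turquoise pin.

```bash
python3 - <<'E'
from h import *
np.set_printoptions(precision=3,suppress=True)
a=capture("top");b=capture("side")
T=lambda u,v:(170+u/4-.4,100+v/4-.4); S=lambda u,v:(160+u/4-.4,130+v/4-.4)
print("pin top",tri(a,T(417,326),b,S(377,190)),atz(a,T(417,326),.187),atz(b,S(377,190),.187))
print("turq",tri(a,T(313,498),b,S(424,469)))
print("yel",tri(a,T(574,437),b,S(588,252)))
for p in((357,280),(481,280),(481,389),(357,389)): print("cap",atz(a,T(*p),.129))
for p in((349,281),(490,284),(487,411),(346,411)): print("foot bolts",atz(a,T(*p),.015))
print("handle base/end top z.12",atz(a,T(355,425),.135),atz(a,T(354,485),.135))
print("handle tri",tri(a,T(354,455),b,S(425,350)), "end",tri(a,T(353,480),b,S(445,370)))
E
```

```text
pin top (array([ 0.61 , -0.018,  0.192]), np.float64(0.0015548736299235272)) [ 0.61  -0.018  0.187] [ 0.614 -0.02   0.187]
turq (array([0.483, 0.068, 0.091]), np.float64(0.0011002382396783287))
yel (array([ 0.528, -0.143,  0.089]), np.float64(0.001490219538917594))
cap [0.654 0.028 0.129]
cap [ 0.651 -0.07   0.129]
cap [ 0.565 -0.068  0.129]
cap [0.567 0.029 0.129]
foot bolts [0.668 0.038 0.015]
foot bolts [ 0.663 -0.083  0.015]
foot bolts [ 0.553 -0.078  0.015]
foot bolts [0.556 0.043 0.015]
handle base/end top z.12 [0.539 0.031 0.135] [0.492 0.033 0.135]
handle tri (array([0.516, 0.033, 0.155]), np.float64(0.0024053413903164637)) end (array([0.497, 0.034, 0.153]), np.float64(0.0025776657186632576))
```

```bash
cat >> h.py <<'E'
from scipy.spatial.transform import Rotation as Ro
YAW=np.radians(-2.2); C=np.array([.611,-.019,0]); Rp=Ro.from_euler('z',YAW).as_matrix()
def pose(th,r,off,x=-.097):
    er=np.array([0,-np.sin(th),np.cos(th)]); et=np.array([0,-np.cos(th),-np.sin(th)])
    return C+Rp@(np.array([x,0,.075])+r*er+off*et), Rp@np.c_[-et,np.cross(er,et),-er]
def plan(p0,R0,p1,R1,n,jaw=0):
    rv=Ro.from_matrix(R0.T@R1).as_rotvec(degrees=True); step=np.round(rv/n,1); R=R0.copy(); p=p0.copy(); out=[]
    for i in range(n):
        d=np.round(R.T@(p0+(p1-p0)*(i+1)/n-p)*100,2); p=p+R@d/100; out+=[jaw,*d.tolist(),*step.tolist()]
        R=R@Ro.from_rotvec(step,degrees=True).as_matrix()
    print([float(v) for v in out]); return p,R
def now():
    s=observe(); return s["position"],s["ee_rot"]
E
python3 - <<'E'
from h import *
p,R=now(); 
p1,R1=pose(-.6,.17,-.04); print(p1,R1)
mid=np.array([.35,.32,.32]); Rh=R@Ro.from_rotvec(Ro.from_matrix(R.T@R1).as_rotvec()*.5).as_matrix()
p,R=plan(p,R,mid,Rh,7); plan(p,R,p1,R1,8)
E
```

```text
[0.51902363 0.11363118 0.19272136] [[ 0.03168283  0.99926292 -0.02167539]
 [ 0.82472727 -0.03838781 -0.56422628]
 [-0.56464247  0.         -0.82533561]]
[0.0, -3.74, -2.21, -1.0, 1.7, -2.1, 5.4, 0.0, -3.96, -1.87, -0.79, 1.7, -2.1, 5.4, 0.0, -4.15, -1.5, -0.59, 1.7, -2.1, 5.4, 0.0, -4.29, -1.13, -0.41, 1.7, -2.1, 5.4, 0.0, -4.38, -0.72, -0.21, 1.7, -2.1, 5.4, 0.0, -4.45, -0.31, -0.04, 1.7, -2.1, 5.4, 0.0, -4.44, 0.11, 0.13, 1.7, -2.1, 5.4]
[0.0, -2.71, 0.32, 2.5, 1.5, -1.8, 4.7, 0.0, -2.58, 0.6, 2.56, 1.5, -1.8, 4.7, 0.0, -2.45, 0.87, 2.63, 1.5, -1.8, 4.7, 0.0, -2.28, 1.14, 2.68, 1.5, -1.8, 4.7, 0.0, -2.09, 1.39, 2.71, 1.5, -1.8, 4.7, 0.0, -1.88, 1.62, 2.73, 1.5, -1.8, 4.7, 0.0, -1.66, 1.85, 2.75, 1.5, -1.8, 4.7, 0.0, -1.41, 2.03, 2.74, 1.5, -1.8, 4.7]
```

>>> servo_tool(
  series=[0,-3.7,-2.2,-1.0,1.7,-2.1,5.4,0,-4.0,-1.9,-0.8,1.7,-2.1,5.4,0,-4.1,-1.5,-0.6,1.7,-2.1,5.4,0,-4.3,-1.1,-0.4,1.7,-2.1,5.4,0,-4.4,-0.7,-0.2,1.7,-2.1,5.4,0,-4.4,-0.3,0,1.7,-2.1,5.4,0,-4.4,0.1,0.1,1.7,-2.1,5.4],
)

```text
clock: 1.68
position: [0.3502, 0.3198, 0.3201]
ee_rot: [[-0.595, 0.798, 0.098], [0.745, 0.593, -0.304], [-0.301, -0.108, -0.948]]
ft_force: [-0.1, 1.0, -0.0]
grip_width: -0.0004
finger_force: 0.0
```

>>> servo_tool(
  series=[0,-2.7,0.3,2.5,1.5,-1.8,4.7,0,-2.6,0.6,2.6,1.5,-1.8,4.7,0,-2.4,0.9,2.6,1.5,-1.8,4.7,0,-2.3,1.1,2.7,1.5,-1.8,4.7,0,-2.1,1.4,2.7,1.5,-1.8,4.7,0,-1.9,1.6,2.7,1.5,-1.8,4.7,0,-1.7,1.8,2.7,1.5,-1.8,4.7,0,-1.4,2.0,2.7,1.5,-1.8,4.7,0,0,0,0,0,0,0],
)

```text
clock: 2.8
position: [0.5178, 0.1131, 0.192]
ee_rot: [[0.03, 0.999, -0.028], [0.82, -0.04, -0.571], [-0.571, -0.006, -0.821]]
ft_force: [0.4, 0.3, 0.8]
grip_width: 0.0
finger_force: 0.0
```

```bash
python3 - <<'E'
from h import *
np.set_printoptions(precision=3,suppress=True)
p,R=now(); s=observe(); print(s["clock"],s["joint_pos"],s["ft_force"],s["grip_width"],p)
p1,R1=pose(-.6,.088,-.036); plan(p,R,p1,R1,4)
b=capture("side");a=capture("top")
cv2.imwrite("pics/b.png",cv2.resize(np.hstack([a["pixels"][120:245,200:330],b["pixels"][140:265,190:320]]),(800,385))[:,:,::-1])
E
```

```text
2.8 [ 13.74   29.919  78.372 -33.411  84.089  23.194] [0.44  0.308 0.758] 1.3094374601134778e-05 [0.518 0.113 0.192]
[0.0, -0.08, 0.04, 2.03, -0.1, 0.1, 0.0, 0.0, -0.09, 0.04, 2.02, -0.1, 0.1, 0.0, 0.0, -0.09, 0.04, 2.03, -0.1, 0.1, 0.0, 0.0, -0.09, 0.03, 2.03, -0.1, 0.1, 0.0]
```

View pics/b.png

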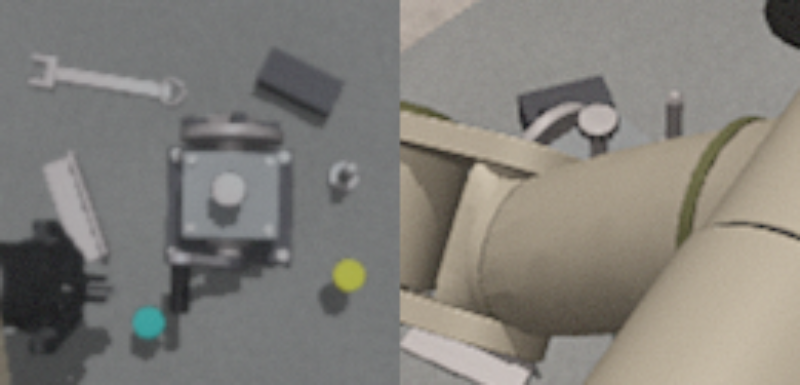

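```bash
python3 - <<'E'
from h import *
p,R=now(); plan(p,R,*pose(-.6,.092,-.031,-.095),5)
p1,R1=pose(-.6,.092,-.031,-.095); plan(p1,R1,*pose(-.35,.092,-.021,-.095),4)
p1,R1=pose(-.35,.092,-.021,-.095); plan(p1,R1,*pose(-.1,.092,-.021,-.095),4)
E
```

```text
[0.0, -0.17, 0.08, 1.59, -0.0, 0.1, 0.0, 0.0, -0.18, 0.09, 1.58, -0.0, 0.1, 0.0, 0.0, -0.18, 0.08, 1.59, -0.0, 0.1, 0.0, 0.0, -0.19, 0.08, 1.58, -0.0, 0.1, 0.0, 0.0, -0.18, 0.09, 1.59, -0.0, 0.1, 0.0]
[0.0, -0.84, -0.0, -0.06, -0.0, 3.6, 0.0, 0.0, -0.83, 0.0, -0.11, -0.0, 3.6, 0.0, 0.0, -0.82, 0.0, -0.16, -0.0, 3.6, 0.0, 0.0, -0.81, 0.0, -0.21, -0.0, 3.6, 0.0]
[0.0, -0.59, -0.0, -0.06, -0.0, 3.6, 0.0, 0.0, -0.58, -0.0, -0.09, -0.0, 3.6, 0.0, 0.0, -0.57, -0.0, -0.13, -0.0, 3.6, 0.0, 0.0, -0.56, -0.0, -0.17, -0.0, 3.6, 0.0]
```

>>> servo_tool(
  series=[0,-0.2,0.1,1.6,0,0.1,0,0,-0.2,0.1,1.6,0,0.1,0,0,-0.2,0.1,1.6,0,0.1,0,0,-0.2,0.1,1.6,0,0.1,0,0,-0.1,0,1.5,0,0.1,0,0,0,0,0,0,0,0],
)

```text
clock: 3.65
position: [0.5186, 0.062, 0.1334]
ee_rot: [[0.028, 0.999, -0.025], [0.826, -0.038, -0.563], [-0.564, -0.005, -0.826]]
ft_force: [-0.6, -0.2, -0.2]
grip_width: -0.0001
finger_force: 0.0
```

>>> servo_tool(
  series=[0,-0.8,0,-0.1,0,3.6,0,0,-0.8,0,-0.1,0,3.6,0,0,-0.8,0,-0.1,0,3.6,0],
)

```text
clock: 4.03
position: [0.5185, 0.0439, 0.1494]
ee_rot: [[0.033, 0.999, -0.016], [0.918, -0.036, -0.396], [-0.396, -0.002, -0.918]]
ft_force: [-1.0, 2.8, -0.2]
grip_width: 0.0003
finger_force: 1.2
```

>>> servo_tool(
  series=[0,-0.6,0,-0.1,0,3.6,0,0,-0.6,0,-0.1,0,3.6,0],
)

```text
clock: 4.28
position: [0.5182, 0.0334, 0.1557]
ee_rot: [[0.035, 0.999, -0.012], [0.96, -0.036, -0.278], [-0.278, -0.002, -0.961]]
ft_force: [-0.8, 2.5, 0.1]
grip_width: -0.0
finger_force: 1.0
```

>>> servo_tool(
  series=[0,-0.6,0,-0.1,0,3.6,0,0,-0.6,0,-0.1,0,3.6,0],
)

```text
clock: 4.53
position: [0.5178, 0.0223, 0.1607]
ee_rot: [[0.036, 0.999, -0.008], [0.987, -0.036, -0.155], [-0.155, -0.002, -0.988]]
ft_force: [-1.0, 2.4, 1.3]
grip_width: 0.0001
finger_force: 1.0
```

```bash
cat >> h.py <<'E'
def rel():
    s=observe(); q=Rp.T@(s["position"]-C)-[0,0,.075]; R=Rp.T@s["ee_rot"]; th=np.arctan2(R[1,2],-R[2,2])
    print("th",round(th,3),"x",q[0].round(4),"r",round(-np.sin(th)*q[1]+np.cos(th)*q[2],4),"off",round(-np.cos(th)*q[1]-np.sin(th)*q[2],4),"F",s["ft_force"].round(1),s["clock"])
E
python3 -c "from h import *;rel()"
```

```text
th -0.156 x -0.0947 r 0.0905 off -0.0239 F [-1.   2.4  1.3] 4.525
```

>>> servo_tool(
  series=[0,-0.6,0,-0.1,0,3.6,0,0,-0.6,0,-0.1,0,3.6,0],
)

```text
clock: 4.78
position: [0.5173, 0.0106, 0.1642]
ee_rot: [[0.036, 0.999, -0.003], [0.999, -0.036, -0.03], [-0.031, -0.002, -1.0]]
ft_force: [-0.3, 2.1, 0.6]
grip_width: 0.0004
finger_force: 0.9
```

```bash
python3 -c "from h import *;rel()"
```

```text
th -0.031 x -0.0947 r 0.09 off -0.0232 F [-0.3  2.1  0.6] 4.775
```

>>> servo_tool(
  series=[0,-0.6,0,-0.1,0,3.6,0,0,-0.6,0,-0.1,0,3.6,0],
)

```text
clock: 5.03
position: [0.5169, -0.0015, 0.1662]
ee_rot: [[0.036, 0.999, 0.002], [0.995, -0.036, 0.095], [0.095, -0.002, -0.995]]
ft_force: [-0.4, 1.2, 1.0]
grip_width: -0.0
finger_force: 0.7
```

```bash
python3 -c "
from h import *
rel()
for n in('side','top'):
    c=capture(n); print(n,[(round(r['conf'],2),r['uv'],int(r['pixels'].sum())) for r in regions_of(c,'lock_pin')]); save(c,n+'2.png')
"
```

```text
th 0.095 x -0.0947 r 0.0895 off -0.0225 F [-0.4  1.2  1. ] 5.025
side [(0.58, [264.0, 252.5], 210), (0.54, [253.1, 180.6], 164)]
top [(0.59, [275.4, 182.4], 106), (0.53, [314.6, 209.5], 69), (0.37, [242.4, 218.9], 42)]
```

```bash
cat >> h.py <<'E'
def pin():
    t=cv2.imread("pics/side.png")[168:190,240:268]; c=capture("side"); im=np.ascontiguousarray(c["pixels"][:,:,::-1])[155:205,235:275]
    m=cv2.matchTemplate(im,t[2:16,4:24],cv2.TM_CCOEFF_NORMED); _,v,_,l=cv2.minMaxLoc(m); print("head shift px",l[0]-9,l[1]-15,round(v,2),
      "13mm =",(proj(c,[[.611,-.019,.174]])-proj(c,[[.611,-.019,.187]]))[0].round(1))
E
python3 -c "from h import *;pin()"
```

```text
head shift px -1 0 0.64 13mm = [0.1 3.2]
```

>>> servo_tool(
  series=[0,-0.6,0,-0.1,0,3.6,0,0,-0.6,0,-0.2,0,3.6,0],
)

```text
clock: 5.52
position: [0.5161, -0.0134, 0.1668]
ee_rot: [[0.036, 0.999, 0.004], [0.975, -0.036, 0.218], [0.218, -0.004, -0.976]]
ft_force: [0.5, 1.5, -0.2]
grip_width: -0.0002
finger_force: 0.5
```

```bash
python3 -c "from h import *;rel();pin()"
```

```text
th 0.22 x -0.095 r 0.0892 off -0.022 F [ 0.5  1.5 -0.2] 5.525
head shift px -1 0 0.9 13mm = [0.1 3.2]
```

>>> servo_tool(
  series=[0,-0.6,0,-0.1,0,3.6,0,0,-0.6,0,-0.2,0,3.6,0],
)

```text
clock: 5.82
position: [0.5157, -0.026, 0.1667]
ee_rot: [[0.035, 0.999, 0.009], [0.941, -0.036, 0.337], [0.338, -0.004, -0.941]]
ft_force: [0.6, 0.8, -0.5]
grip_width: 0.0003
finger_force: 0.3
```

```bash
python3 -c "from h import *;rel();pin()"
```

```text
th 0.344 x -0.0949 r 0.0899 off -0.0209 F [ 0.6  0.8 -0.5] 5.825
head shift px 0 1 0.85 13mm = [0.1 3.2]
```

>>> servo_tool(
  series=[0,-0.6,0,-0.1,0,3.6,0,0,-0.6,0,-0.2,0,3.6,0],
)

```text
clock: 6.12
position: [0.5152, -0.0382, 0.165]
ee_rot: [[0.034, 0.999, 0.013], [0.891, -0.036, 0.452], [0.452, -0.004, -0.892]]
ft_force: [-0.1, 0.7, -1.2]
grip_width: 0.0001
finger_force: 0.6
```

```bash
python3 -c "
from h import *
rel();pin()
a=capture('top');b=capture('side')
cv2.imwrite('pics/c.png',cv2.resize(np.hstack([a['pixels'][120:245,200:330],b['pixels'][140:265,190:320]]),(800,385))[:,:,::-1])"
```

```text
th 0.469 x -0.095 r 0.0906 off -0.0203 F [-0.1  0.7 -1.2] 6.125
head shift px 0 4 0.6 13mm = [0.1 3.2]
```

View pics/c.png

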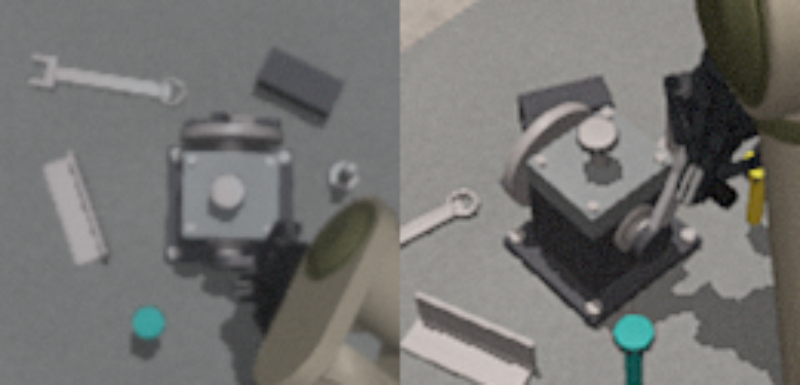

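The pin's head now sits about 4 px lower (side crop (598,133), was (598,120)), so it has dropped. I'll confirm by feel.

>>> servo_tool(
  series=[0,-0.6,0,-0.1,0,3.6,0],
)

```text
clock: 6.4
position: [0.5151, -0.0434, 0.1638]
ee_rot: [[0.032, 0.999, 0.015], [0.862, -0.035, 0.506], [0.506, -0.003, -0.862]]
ft_force: [0.3, 0.2, 0.4]
grip_width: -0.0001
finger_force: 0.6
```

>>> servo_tool(
  series=[0,-0.3,0,-0.1,0,1.8,0],
)

```text
clock: 6.52
position: [0.5149, -0.0471, 0.1626]
ee_rot: [[0.033, 0.999, 0.016], [0.844, -0.037, 0.534], [0.535, -0.004, -0.845]]
ft_force: [1.2, 5.1, -0.0]
grip_width: 0.0001
finger_force: 2.2
```

>>> servo_tool(
  series=[0,-0.2,0,-0.1,0,1.2,0],
)

```text
clock: 6.65
position: [0.5147, -0.049, 0.1623]
ee_rot: [[0.033, 0.999, 0.017], [0.832, -0.037, 0.553], [0.553, -0.005, -0.833]]
ft_force: [1.1, 7.7, -1.4]
grip_width: 0.0002
finger_force: 3.3
```

```bash
python3 -c "from h import *;rel();pin()"
```

```text
th 0.586 x -0.0951 r 0.0913 off -0.0203 F [ 1.1  7.7 -1.4] 6.65
head shift px 0 4 0.61 13mm = [0.1 3.2]
```

```bash
python3 - <<'E'
from h import *
p,R=now(); th=.586
p,R=plan(p,R,*pose(th,.093,-.045,-.095),2)
p,R=plan(p,R,*pose(th,.20,-.045,-.10),3)
_,R1=pose(0,.1,0); p,R=plan(p,R,C+[0,0,.225],R1,5)
E
```

```text
[0.0, 1.25, 0.0, -0.08, -0.1, -0.0, -0.0, 0.0, 1.26, 0.0, -0.08, -0.1, -0.0, -0.0]
[0.0, 0.0, -0.17, -3.57, -0.0, -0.0, -0.0, 0.0, 0.01, -0.17, -3.56, -0.0, -0.0, -0.0, 0.0, -0.0, -0.17, -3.57, -0.0, -0.0, -0.0]
[0.0, 0.76, 2.0, 1.5, -0.0, -6.7, -0.0, 0.0, 0.93, 2.0, 1.4, -0.0, -6.7, -0.0, 0.0, 1.09, 2.0, 1.28, -0.0, -6.7, -0.0, 0.0, 1.23, 2.0, 1.15, -0.0, -6.7, -0.0, 0.0, 1.35, 2.0, 1.0, -0.0, -6.7, -0.0]
```

>>> servo_tool(
  series=[0,1.3,0,-0.1,0,0,0,0,1.3,0,-0.1,0,0,0,0,0,-0.2,-3.6,0,0,0,0,0,-0.2,-3.6,0,0,0,0,0,-0.2,-3.6,0,0,0],
)

```text
clock: 7.32
position: [0.5076, -0.0888, 0.2701]
ee_rot: [[0.033, 0.999, 0.018], [0.834, -0.037, 0.55], [0.551, -0.003, -0.835]]
ft_force: [0.2, -0.5, -0.3]
grip_width: -0.0002
finger_force: 0.0
```

>>> servo_tool(
  series=[0,0.8,2.0,1.5,0,-6.7,0,0,0.9,2.0,1.4,0,-6.7,0,0,1.1,2.0,1.3,0,-6.7,0,0,1.2,2.0,1.1,0,-6.7,0,0,1.3,2.0,1.0,0,-6.7,0,0,0,0,0,0,0,0],
)

```text
clock: 8.07
position: [0.6108, -0.0174, 0.2268]
ee_rot: [[0.034, 0.999, -0.003], [0.999, -0.034, -0.001], [-0.001, -0.003, -1.0]]
ft_force: [-1.0, 0.3, -0.2]
grip_width: -0.0002
finger_force: 0.0
```

```bash
python3 -c "
from h import *
rel();p,R=now();print(p,R)
a=capture('top');b=capture('side')
plan(p,R,C+[0,0,.200],pose(0,.1,0)[1],2)
cv2.imwrite('pics/d.png',cv2.resize(np.hstack([a['pixels'][120:245,200:330],b['pixels'][140:265,190:320]]),(800,385))[:,:,::-1])"
```

```text
th -0.001 x -0.0003 r 0.1518 off -0.0015 F [-1.   0.3 -0.2] 8.075
[ 0.61076357 -0.01740341  0.22676286] [[ 3.36665456e-02  9.99428257e-01 -3.11812480e-03]
 [ 9.99432889e-01 -3.36684996e-02 -5.76296415e-04]
 [-6.80949505e-04 -3.09695457e-03 -9.99994973e-01]]
[0.0, -0.08, 0.02, 1.34, -0.1, 0.0, 0.1, 0.0, -0.08, 0.02, 1.34, -0.1, 0.0, 0.1]
```

View pics/d.png

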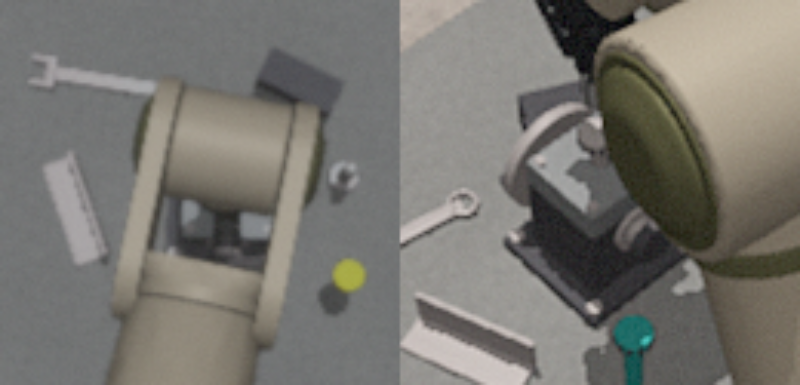

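The fingers are over the dropped pin (side crop about (592,110)), and the lever stays put. I'll press down now.

>>> servo_tool(
  series=[0,-0.1,0,1.3,0,0,0,0,-0.1,0,1.3,0,0,0,0,0,0,0.5,0,0,0],
)

```text
clock: 8.55
position: [0.6095, -0.023, 0.1943]
ee_rot: [[0.039, 0.999, -0.006], [0.999, -0.039, 0.001], [0.001, -0.006, -1.0]]
ft_force: [0.1, 0.2, 0.2]
grip_width: -0.0001
finger_force: 0.0
```

>>> servo_tool(
  series=[0,0,0,0.4,0,0,0,0,0,0,0.3,0,0,0],
)

```text
clock: 8.8
position: [0.6103, -0.0225, 0.1889]
ee_rot: [[0.038, 0.999, -0.003], [0.999, -0.038, -0.0], [-0.0, -0.003, -1.0]]
ft_force: [0.4, -0.0, 5.4]
grip_width: 0.0001
finger_force: 2.9
```

>>> servo_tool(
  series=[0,0,0,0.3,0,0,0],
)

```text
clock: 8.93
position: [0.6106, -0.0226, 0.1867]
ee_rot: [[0.038, 0.999, -0.001], [0.999, -0.038, -0.001], [-0.001, -0.001, -1.0]]
ft_force: [-1.3, -1.6, 5.5]
grip_width: 0.0
finger_force: 2.9
```

>>> servo_tool(
  series=[0,0,0,0.3,0,0,0,0,0,0,0.3,0,0,0],
)

```text
clock: 9.18
position: [0.6106, -0.0228, 0.181]
ee_rot: [[0.038, 0.999, -0.001], [0.999, -0.038, -0.001], [-0.001, -0.001, -1.0]]
ft_force: [-0.8, -1.9, 6.5]
grip_width: -0.0001
finger_force: 3.3
```

>>> servo_tool(
  series=[0,0,0,0.3,0,0,0,0,0,0,0.3,0,0,0],
)

```text
clock: 9.43
position: [0.6106, -0.023, 0.1751]
ee_rot: [[0.038, 0.999, -0.001], [0.999, -0.038, -0.002], [-0.002, -0.001, -1.0]]
ft_force: [-0.8, -2.2, 7.7]
grip_width: -0.0003
finger_force: 3.6
```

>>> servo_tool(
  series=[0,0,0,0.4,0,0,0,0,0,0,0.4,0,0,0,0,0,0,0.3,0,0,0],
)

```text
clock: 9.8
position: [0.6106, -0.0235, 0.1642]
ee_rot: [[0.038, 0.999, -0.001], [0.999, -0.038, -0.003], [-0.003, -0.001, -1.0]]
ft_force: [-3.0, -4.7, 8.7]
grip_width: -0.0002
finger_force: 4.2
```

>>> servo_tool(
  series=[0,0,0,0.3,0,0,0],
)

```text
clock: 9.93
position: [0.6106, -0.0237, 0.1613]
ee_rot: [[0.038, 0.999, -0.001], [0.999, -0.038, -0.003], [-0.003, -0.001, -1.0]]
ft_force: [-2.1, -6.6, 10.3]
grip_width: 0.0002
finger_force: 5.3
```

>>> servo_tool(
  series=[0,0,0,0.2,0,0,0],
)

```text
clock: 10.05
position: [0.6107, -0.0241, 0.1604]
ee_rot: [[0.038, 0.999, 0.0], [0.999, -0.038, -0.004], [-0.004, 0.001, -1.0]]
ft_force: [-5.2, -7.6, 19.4]
grip_width: 0.0003
finger_force: 9.6
```

>>> servo_tool(
  series=[0,0,0,0.1,0,0,0,0,0,0,0,0,0,0],
)

```text
clock: 10.3
position: [0.6106, -0.0242, 0.1601]
ee_rot: [[0.038, 0.999, 0.001], [0.999, -0.038, -0.004], [-0.004, 0.001, -1.0]]
ft_force: [-6.7, -6.3, 19.2]
grip_width: -0.0002
finger_force: 9.6
```

>>> servo_tool(
  series=[0,0,0,-1.0,0,0,0,0,0,0,-4.0,0,0,0,0,0,-6.0,-4.0,0,0,0,0,0,-6.0,-2.0,0,0,0,0,0,-6.0,0,0,0,0,0,0,-5.0,0,0,0,0,0,0,0,0,0,0,0],
)

```text
clock: 11.18
position: [0.3868, -0.0134, 0.2625]
ee_rot: [[0.038, 0.999, -0.003], [0.999, -0.038, 0.0], [-0.0, -0.003, -1.0]]
ft_force: [1.0, 0.2, 0.9]
grip_width: 0.0003
finger_force: 0.0
```

```bash
python3 -c "
from h import *
print(now()[0])
a=capture('top');b=capture('side')
print(proj(b,C+[0,0,.141]),proj(b,C+[0,0,.129]))
cv2.imwrite('pics/e.png',cv2.resize(np.hstack([a['pixels'][120:245,200:330],b['pixels'][140:265,190:320]]),(800,385),interpolation=cv2.INTER_CUBIC)[:,:,::-1])"
```

```text
[ 0.38678092 -0.01340128  0.26253101]
[[254.6302432 189.2185107]] [[254.7090286  192.02297517]]
```

View pics/e.png

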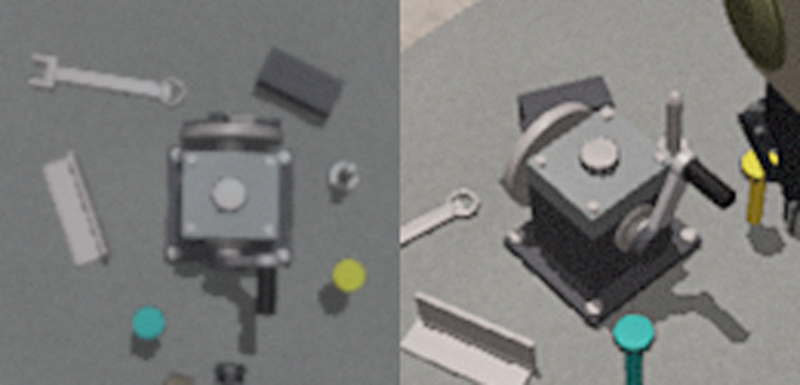

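The head sits flat on the cap at side crop (600,152), row 189.3; a fully home head would be at row 189.2. Everything else is where it was.

```bash
python3 -c "
from rig import *
print(hand_in())"
```

```text
the job is handed in; nothing more can be done
None
```

I turned the lever to about 0.5 rad, felt the lock pin drop and block it, pressed the pin fully home on the cap, backed the arm clear with the bystanders untouched, and handed the job in at about 11 s.

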